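Knock a stuck specimen out of its casting mould

TASK

The cast specimen is stuck in the mould. With the stirrup-shaped knockout tool, feel for the slot in the mould's underside and push the pin gently up through it until the specimen stands about half out of the mould; then draw the tool out and stand it upright on the worktop clear of the mould. Finally pull the specimen out from above and set it down upright in the steel tray, without dropping it, forcing anything or moving the jars, timer and steel block.

Things in the scene. Friction and masses are not known exactly. Their poses are not given: they have to be found in the camera images.
- mould: Casting mould on a bracket fixed to the worktop. Origin: on the worktop, straight below the centre of the cavity; x points from the mould's free end to the column that carries it, z up. Aluminium block 96 long (x, +-48) by 54 wide (y), its underside 90 and top 134 mm above the worktop, overhanging freely at -x and both sides. The cavity is a vertical bore of 38 mm, open at the top.
- mould_under (a point): Point on the mould's flat underside, 90 mm above the worktop, below the cavity's centre. A slot for the knockout pin, 10 (x) by 14 (y) mm, goes up through a 6 mm guide plate here. It is on the centre line (mould y = 0), but anywhere from -13 to +13 mm along the mould's x; it differs every time and is not measured: it must be felt for with the pin. It does not shift under a push.
- mould_rim (a point): Centre of the cavity's mouth on the block's top face, 134 mm above the worktop. Inside the cavity an ejector disc, its underside 8 mm above the mould's underside, carries the specimen and lifts it squarely wherever the pin meets it. It stays up where it is left. Two spring pads just below the rim grip the specimen's sides.
- mould_foot (a point): Point on the worktop at the middle of the mould's base plate (mould x = 25): plate 160 (x) by 110 (y) by 12 mm, bolt heads up to 17 mm high; between it and the mould's underside is free space. The column begins at mould x = 65, a web joins it to the block; neither is higher than the block.
- specimen: Black cast resin cylinder with a small metal sample in its top face, 36 mm diameter, 30 mm high, about 45 g. Origin: centre of its underside, z up. At the start its top is 2 mm below the rim. Pushing it up takes about 6 to 14 N; pushed fully it has risen 20 mm and stays there; pulling it out takes as much. Tool against mould: never more than 45 N.
- knockout_tool: Steel stirrup (closed rectangular frame in its y-z plane) standing on its foot, 0.4 kg. Origin: centre of the foot's underside, z up. Foot 50 (x) by 90 (y) by 8 mm; legs 16 (x) by 7 mm at y = +-41.5 (76 mm clear between); top bar from z = 126 to 140. It goes over the mould's free end, foot below and top bar above the mould; it is the same after a half turn.
- pin_tip (a point): Upper end of the knockout pin, on the tool at z = 46: pin of 8 mm diameter with a bevelled end, pointing up from the middle of the foot, from z = 18 to 46, on a shoulder of 18 mm diameter from z = 8 to 18. In the slot, the shoulder stops against the mould's underside when the tip is 28 mm above it (a rigid stop).
- tool_grip (a point): Middle of the tool's black handle block, on the tool at z = 151: 14 (x) by 44 (y) mm, from z = 139 to 163, on the top bar (16 by 90 mm). Take it from above, fingers closing along the tool's x.
- tray: Open square steel tray, 110 by 110 mm, 18 mm high, walls and floor 3 mm. Origin: centre of its underside.
- jar: Bystander: white screw-lid jar, 65 mm diameter, 72 mm high; origin at the centre of its underside.
- black_lid_jar: Bystander: jar with a black lid, 55 mm diameter, 90 mm high; origin at the centre of its underside.
- timer: Bystander: bench timer lying flat, 62 by 62 by 20 mm; origin at the centre of its underside.
- steel_block: Bystander: steel block 50 by 74 by 24 mm; origin at the centre of its underside.

How it is judged:
On the way, in this order (a step that is already met when the one before it is completed fails the run):
1. the pin is pushed up through the slot and the specimen has risen at least 13 mm in the mould (z of specimen in the frame of mould above 0.115 m and z of pin_tip in the frame of mould above 0.108 m and horizontal distance between pin_tip and mould_under below 0.017 m), for 0.1 s.
2. the tool stands upright on the worktop, let go, clear of the mould, while the specimen is still in the raised position (height (world z) of knockout_tool below 0.006 m and angle between knockout_tool's own z axis and vertical below 0.1 rad and contact force between the fingers and knockout_tool below 0.1 N and horizontal distance between knockout_tool and mould above 0.09 m and horizontal distance between specimen and mould_rim below 0.006 m and z of specimen in the frame of mould above 0.112 m), for 0.2 s.
At the end, for the whole second after the job is handed in: The specimen stands upright (within 0.1 rad) and at rest on the floor of the tray (origin within 45 mm of the tray's centre and lower than 10 mm); the knockout tool stands upright (within 0.1 rad) on the worktop, its origin more than 90 mm from the mould's; the tray lies on the worktop (horizontal distance between specimen and tray below 0.045 m and height (world z) of specimen below 0.01 m and angle between each of specimen, knockout_tool's own z axis and vertical below 0.1 rad and linear speed of specimen below 0.02 m/s and height (world z) of knockout_tool below 0.006 m and horizontal distance between knockout_tool and mould above 0.09 m and height (world z) of tray below 0.004 m); the robot touches nothing.
It fails at once if the tool is pressed against the mould or the specimen's ejector with more than 45 N (contact force between knockout_tool and mould above 45 N).
It fails at once if the gripper or arm pushes the mould with more than 45 N (contact force between any of the fingers, the arm and mould above 45 N).
It fails at once if the specimen is dropped (linear speed of specimen above 0.6 m/s and contact force between the fingers and specimen below 0.05 N).
It fails at once if a bystander is moved more than 20 mm (distance of any of jar, black_lid_jar, timer, steel_block from where it was at the start of the episode above 0.02 m).
It also fails if it takes over 72 s, if anything falls off the work surface, if the arm or the gripper's body presses on something with over 40 N, if the wrist force passes 120 N, or if a joint passes its speed limit or range.

ROBOT

A 6-joint arm with a two-finger parallel gripper is mounted at the origin on a cart in front of the work surface, level with it; the furniture and walls round the work are solid. World frame = base frame: x ahead of the robot, y to its left, z up, the work surface at z = 0. Lengths are in m, angles in rad, forces in N, time in s.
With the tool pointing down it reaches from about 0.35 to 0.875 m from the base axis. Payload 4.2 kg.
Tool frame: the origin (TCP) lies at the very end of the fingers, on their centre line; the grasp point (between the pads) lies 19 mm behind it (bot.pinch_z is the distance from the TCP to the grasp point, in m); z points along the fingers, y is the line along which they close (so a half turn about z gives the same grasp; the last joint's range is limited). The gripper opens to 87 mm and grips with 3 to 60 N. Pads are 19 mm wide; open, the fingers measure 117 mm over their backs; the gripper's body (75 mm by 190 mm) begins 51 mm behind the grasp point.
Start: joints at [-0.844, 0.385, 0.008, 0, -1.194, -0.259], TCP at [0.282, -0.558, 0.223] pointing down, gripper open.
Joint ranges: [-3.14, 3.14], [-1.21, 2.06], [-1.07, 1.41], [-3.16, 2.05], [-2.99, -0.16], [-3.1, 3.1]. Speed limits (rad/s): [2.79, 2.79, 3.14, 3.14, 3.14, 3.14].

INTERFACE

Orientations are given as a rotation vector (axis times angle).
In Python, from rig import bot gives the robot as it stands.
- The arm moves only by the tool move_arm, never from a script. Its argument "moves" is text: rows parted by semicolons, each of 6 numbers parted by spaces: the shift along the tool's x, y, z in m, then the turn, a rotation vector about the tool's x, y, z in rad. A call has 1 to 8 rows; each row shifts and turns the commanded pose from where the row before left it, along the tool's axes as they then stand; what a row does not reach is not made up. A row lasts 1/8 s, in which the tool goes at most 62.5 mm and 10.7 degrees, less where a joint would pass 70% of its speed; a pose out of reach is approached as far as the arm can. A call with a gripper value outside its range is refused whole. "gripper" is the opening, from -1 (shut) to 1 (fully open), set as the call begins (left out, the last holds). The fingers move at their own pace and stop on an object; "squeeze" is the grip in N (left out, the last holds). Time passes only in rows, so rows that do not move let the fingers close. It gives the time, the measured TCP pose, the force, the opening and the grip force at its end, in the units of the state.
- bot.get_state(): the state, without advancing time (a new reading comes with each control period).
- bot.capture(name): name is "scene" or "top"; returns the picture (420x560x3 uint8, red, green, blue); there is no depth.
- bot.camera_params(name): a dict with "vertical_fov" (degrees; the focal length in pixels is half the picture's height over the tangent of half this angle, whatever the lens; pixels are square), "cx", "cy" (the principal point, pixels), "world_from_camera" (4x4, takes a point from camera to world coordinates). Camera axes: x right, y up, looking along -z (the intrinsics and any distortion apply to the point x, -y, -z); pixel columns grow to the right and rows downward; lengths in m; the calibration is good to about 2 mm. A picture is of the moment at which its call begins. camera_params takes no time and is no camera call.
- bot.finish_job(): hands the job in; it is judged then, once.
Trained networks look in the newest picture that a camera, given by its name, has taken for a name from the list of things; names that differ only in an ending like _2 or _b are one class to them, and where a whole thing is asked for, a point or a joint stands for the part that bears it (a point fixed in the world has none). Each returns a list of dicts, best first, with "confidence" (0 to 1); they miss things now and then, are a little off and sometimes report something else, mostly with a low value. They report only what shows in the picture. A call takes as long as a camera call.
- bot.regions_of(camera, name): "mask" (420x560 bool, what is visible of it) and "box" ([left, top, right, bottom] in pixels, round what is visible of it).
The state is a dict: "time_s": time; "joints": joint angles; "qd": joint speeds; "tau": joint torques, N m; "tcp_pos": TCP position; "eef_rot": TCP orientation; "contact_force": force on the tool from outside, world axes, zero at the start; "ft_torque": the same for the moment, N m; "width": finger opening in m; "grip_force": force on a finger pad.
Only numpy, scipy, OpenCV 4.12 (cv2) and the standard library are available. Lean on these libraries where they do the work, as an engineer would, in place of code of your own. Each camera call takes 0.05 s, during which the arm holds its last target. There are 200 camera calls.

## Working session

There is one attempt and no reset: what is moved stays moved. The work goes in short steps, Python scripts to look and compute and a tool call to move; the robot and the scene stay as the last step left them, time stands still between calls to the robot, and variables do not carry over. Pictures are saved under pics/ and viewed, at most 10 in all, crops included, and the job is handed in when it is done.

Besides the shell and the picture viewer there is one more tool, called after ">>>" as a command line: name --argument value ..., lists and objects as JSON in quotes. move_arm: Moves the arm, as the interface text tells. Its arguments: {"type":"object","properties":{"moves":{"type":"string"},"gripper":{"type":"number"},"squeeze":{"type":"number"}},"required":["moves"]}

```bash
ls; mkdir -p pics
python3 - <<'E'
from rig import bot
import cv2,numpy as np
s=bot.get_state();print(s)
for c in("scene","top"):
    im=bot.capture(c);cv2.imwrite(f"pics/{c}0.png",im[:,:,::-1])
    print(c,bot.camera_params(c))
    for n in("mould","specimen","knockout_tool","tool_grip","pin_tip","tray","jar","black_lid_jar","timer","steel_block"):
        for r in bot.regions_of(c,n)[:2]:
            v,u=np.nonzero(r["mask"]);print(c,n,round(r["confidence"],2),r["box"],u.mean().round(1),v.mean().round(1),len(u))
E
```

```text
pics
{'time_s': 0.0, 'joints': array([-8.44407891e-01,  3.85556467e-01,  6.64041563e-03, -4.90613795e-04,
       -1.19397959e+00, -2.58576741e-01]), 'qd': array([-0.00010335,  0.00213288, -0.0007564 ,  0.0014788 ,  0.00106833,
       -0.00013842]), 'tau': array([ 5.13484576e-05, -3.90662026e+01,  1.87405854e+01,  4.22001421e+00,
        1.09003848e-02, -2.03626182e-04]), 'tcp_pos': array([ 0.28157183, -0.5573194 ,  0.2214666 ]), 'eef_rot': array([ 0.72774062, -3.05553201, -0.00324378]), 'contact_force': array([ 0.40529724,  0.33869539, -0.16492091]), 'ft_torque': array([ 0.01034625, -0.04236618, -0.00603723]), 'grip_force': 0.0, 'width': 0.08722033620895062}
scene {'vertical_fov': 44.26364151265718, 'cx': 275.2352141482555, 'cy': 206.15481852251247, 'world_from_camera': array([[-0.82540112,  0.28360987, -0.48813772, -0.15172268],
       [-0.56452902, -0.4077968 ,  0.7176411 ,  1.14760228],
       [ 0.0044691 ,  0.86790968,  0.49670193,  0.84874799],
       [ 0.        ,  0.        ,  0.        ,  1.        ]])}
scene specimen 0.43 [269.1, 195.4, 280.9, 199.9] 274.1 196.6 55
scene spe
[... 1124 characters left out ...]
 1.42074366],
       [ 0.        ,  0.        ,  0.        ,  1.        ]])}
top mould 0.96 [253.0, 168.1, 296.4, 233.9] 273.8 200.7 2066
top knockout_tool 0.56 [367.9, 218.6, 415.8, 244.4] 389.4 230.8 690
top tool_grip 0.62 [369.9, 218.2, 416.0, 246.5] 389.7 230.8 705
top pin_tip 0.59 [369.1, 219.2, 413.9, 243.9] 389.7 231.0 673
top tray 0.58 [198.6, 220.1, 247.1, 269.7] 221.8 243.0 1499
top tray 0.3 [204.9, 170.6, 233.2, 195.6] 217.3 181.1 485
top jar 0.97 [206.2, 170.2, 233.3, 195.3] 217.7 180.6 477
top black_lid_jar 0.9 [370.2, 164.2, 393.3, 188.8] 380.2 175.3 428
top timer 0.82 [156.4, 237.4, 180.6, 268.4] 168.3 252.3 459
top steel_block 0.67 [147.4, 172.0, 175.6, 198.9] 161.2 186.4 488
```

Run:
```python
import cv2
a=cv2.imread("pics/top0.png")[140:290,150:420];cv2.imwrite("pics/topc.png",cv2.resize(a,None,fx=2.96,fy=2.96,interpolation=2))
a=cv2.imread("pics/scene0.png")[130:330,150:410];cv2.imwrite("pics/scenec.png",cv2.resize(a,None,fx=3,fy=3,interpolation=2))
```

```text
(no output)
```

View pics/topc.png

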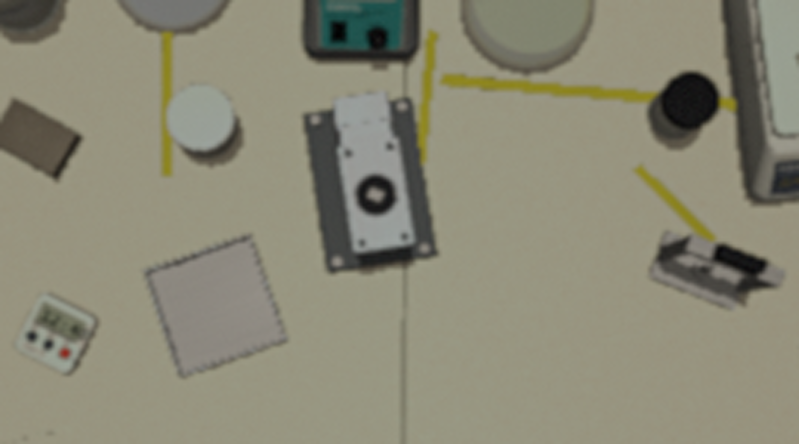

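View pics/scenec.png

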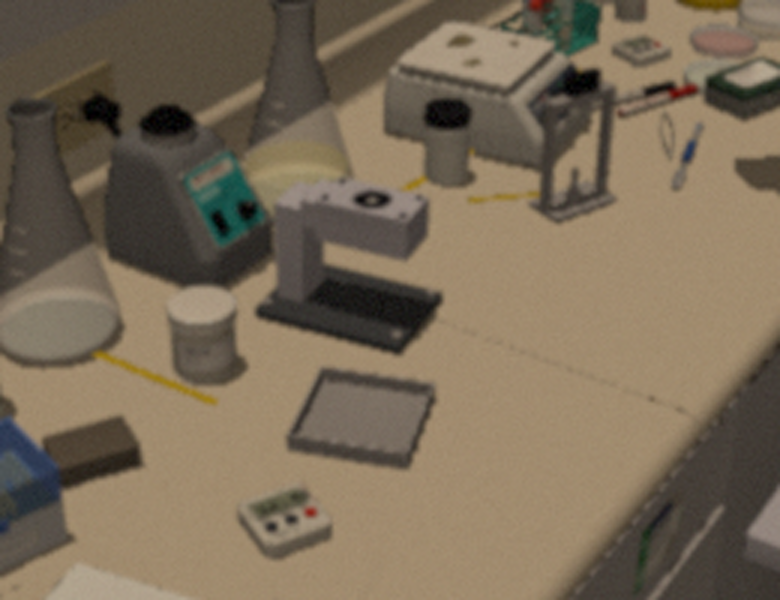

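```bash
cat > h.py <<'E'
import cv2,numpy as np
from rig import bot
from scipy.optimize import differential_evolution
def cam(c):
    p=bot.camera_params(c);f=210/np.tan(np.radians(p["vertical_fov"]/2));return p,f
def proj(c,P):
    p,f=cam(c);T=np.linalg.inv(p["world_from_camera"]);q=np.asarray(P)@T[:3,:3].T+T[:3,3]
    return np.c_[p["cx"]+f*q[:,0]/-q[:,2],p["cy"]-f*q[:,1]/-q[:,2]]
def plane(c,u,v,z):
    p,f=cam(c);M=p["world_from_camera"];d=M[:3,:3]@[(u-p["cx"])/f,-(v-p["cy"])/f,-1];o=M[:3,3];return o+d*(z-o[2])/d[2]
def rect(cx,hx,hy,z): 
    c=[(cx-hx,-hy,z),(cx+hx,-hy,z),(cx+hx,hy,z),(cx-hx,hy,z)];return [(c[i],c[(i+1)%4]) for i in range(4)]
def circ(r,z,n=24):
    a=np.linspace(0,2*np.pi,n+1);p=[(r*np.cos(t),r*np.sin(t),z) for t in a];return list(zip(p[:-1],p[1:]))
MOULD=[s for i,s in enumerate(rect(0,.048,.027,.134)) if i!=1]+rect(.025,.08,.055,.012)+circ(.019,.134)
TOOL=rect(0,.007,.022,.163)+rect(0,.008,.045,.140)+rect(0,.025,.045,.008)
TRAY=rect(0,.055,.055,.018)+rect(0,.052,.052,.018)
def samp(segs,step=.002):
    A=[];D=[]
    for a,b in segs:
        a=np.array(a);b=np.array(b);n=max(1,int(np.linalg.norm(b-a)/step));t=(np.arange(n)+.5)/n
        A.append(a+t[:,None]*(b-a));D.append(np.repeat((b-a)[None]/np.linalg.norm(b-a),n,0))
    return np.vstack(A),np.vstack(D)
def fit(ims,segs,x0,db=.02,da=.25,z0=0,seed=1):
    A,D=samp(segs);G={}
    for c,im in ims.items():
        g=cv2.GaussianBlur(cv2.cvtColor(im,cv2.COLOR_RGB2GRAY).astype(np.float32),(0,0),.8)
        G[c]=(cv2.Sobel(g,5,1,0)/8,cv2.Sobel(g,5,0,1)/8)
    def cost(x):
        c,s=np.cos(x[2]),np.sin(x[2]);R=np.array([[c,-s,0],[s,c,0],[0,0,1]]);t=[x[0],x[1],z0];S=0
        for k,(gx,gy) in G.items():
            a=proj(k,A@R.T+t).astype(np.float32);b=proj(k,(A+D*.002)@R.T+t)
            d=b-a;n=np.c_[-d[:,1],d[:,0]];n/=np.linalg.norm(n,axis=1)[:,None]+1e-9
            m=lambda g:cv2.remap(g,a[:,:1].copy(),a[:,1:].copy(),1)[:,0]
            S+=np.minimum(np.abs(m(gx)*n[:,0]+m(gy)*n[:,1]),20).mean()
        return -S
    b=[(x0[0]-db,x0[0]+db),(x0[1]-db,x0[1]+db),(x0[2]-da,x0[2]+da)]
    r=differential_evolution(cost,b,popsize=12,maxiter=60,seed=seed,tol=1e-4);return r.x.round(4),round(-r.fun,2)
def overlay(c,im,items,fn,crop,k=3):
    x0,y0,x1,y1=crop;o=cv2.resize(im[y0:y1,x0:x1,::-1],None,fx=k,fy=k,interpolation=2).copy()
    for segs,x,z0 in items:
        A,_=samp(segs);cs,sn=np.cos(x[2]),np.sin(x[2])
        q=proj(c,A@np.array([[cs,-sn,0],[sn,cs,0],[0,0,1]]).T+[x[0],x[1],z0])
        for u,v in q: cv2.circle(o,(int((u-x0+.5)*k),int((v-y0+.5)*k)),0,(0,0,255),-1)
    cv2.imwrite(fn,o)
E
python3 - <<'E'
from h import *
ims={c:cv2.imread(f"pics/{c}0.png")[:,:,::-1].copy() for c in("top","scene")}
px=lambda u,v,z:plane("top",150+u/2.96,140+v/2.96,z)
m=px(376,195,.134);a=px(332,262,.012);b=px(310,115,.012);yw=np.arctan2(*(b-a)[1::-1])
t=px(740,258,.163);e0=px(715,248,.163);e1=px(765,268,.163);ty=np.arctan2(*(e0-e1)[1::-1])-np.pi/2
tr=px(216,306,.018);r0=px(182,377,.018);r1=px(146,272,.018);ry=np.arctan2(*(r1-r0)[1::-1])
print(m,yw,t,ty,tr,ry)
res={}
for n,S,x0 in(("M",MOULD,(m[0],m[1],yw)),("T",TOOL,(t[0],t[1],ty)),("Y",TRAY,(tr[0],tr[1],ry))):
    for k in(("top",),("scene",),("top","scene")):
        res[n]=fit({c:ims[c] for c in k},S,x0);print(n,k,res[n])
for n in("jar","black_lid_jar"):pass
print("jar",px(202,118,.072),"blk",px(690,100,.09))
it=[(MOULD,res["M"][0],0),(TOOL,res["T"][0],0),(TRAY,res["Y"][0],0)]
overlay("top",ims["top"],it,"pics/ot.png",(180,150,430,280));overlay("scene",ims["scene"],it,"pics/os.png",(200,140,390,300),4)
E
```

```text
[0.58842908 0.06552454 0.134     ] 0.15951460354804983 [ 0.53275549 -0.25245635  0.163     ] -0.374859533233423 [0.4925766 0.2171385 0.018    ] 0.3538824795960806
M ('top',) (array([0.59  , 0.067 , 0.1677]), np.float64(18.45))Traceback (most recent call last):
  File "<stdin>", line 11, in <module>
  File "h.py", line 38, in fit
    r=differential_evolution(cost,b,popsize=12,maxiter=60,seed=seed,tol=1e-4);return r.x.round(4),round(-r.fun,2)
    return fun(*args, **kwargs)
    ret = solver.solve()
    next(self)
    ~~~~^^^^^^
    energy = self.func(parameters)
    return self.f(x, *self.args)
           ~~~~~~^^^^^^^^^^^^^^^
  File "h.py", line 32, in cost
    a=proj(k,A@R.T+t).astype(np.float32);b=proj(k,(A+D*.002)@R.T+t)
      ~~~~^^^^^^^^^^^
  File "h.py", line 7, in proj
    p,f=cam(c);T=np.linalg.inv(p["world_from_camera"]);q=np.asarray(P)@T[:3,:3].T+T[:3,3]
        ~~~^^^
  File "h.py", line 5, in cam
    p=bot.camera_params(c);f=210/np.tan(np.radians(p["vertical_fov"]/2));return p,f
ValueError: time passes only in moves, steps and waits
```

```bash
sed -i 's/^def cam(c):/import functools\n@functools.cache\ndef cam(c):/' h.py
cat > m.py <<'E'
from h import *
ims={c:cv2.imread(f"pics/{c}0.png")[:,:,::-1].copy() for c in("top","scene")}
px=lambda u,v,z:plane("top",150+u/2.96,140+v/2.96,z)
t=px(740,258,.163);tr=px(216,306,.018)
res={}
for n,S,x0 in(("M",MOULD,(.588,.066,.16)),("T",TOOL,(t[0],t[1],-.375)),("Y",TRAY,(tr[0],tr[1],.354))):
    for k in(("top",),("scene",),("top","scene")):
        res[n]=fit({c:ims[c] for c in k},S,x0);print(n,k,res[n])
print("jar",px(202,118,.072),"blk",px(690,100,.09))
it=[(MOULD,res["M"][0],0),(TOOL,res["T"][0],0),(TRAY,res["Y"][0],0)]
overlay("top",ims["top"],it,"pics/ot.png",(180,150,430,280));overlay("scene",ims["scene"],it,"pics/os.png",(200,140,390,300),4)
E
python3 m.py
```

```text
M ('top',) (array([0.5901, 0.067 , 0.1664]), np.float64(18.46))
M ('scene',) (array([0.5839, 0.0748, 0.172 ]), np.float64(14.65))
M ('top', 'scene') (array([0.5869, 0.0667, 0.165 ]), np.float64(29.1))
T ('top',) (array([ 0.5334, -0.252 , -0.2735]), np.float64(11.7))
T ('scene',) (array([ 0.5267, -0.2449, -0.4526]), np.float64(10.13))
T ('top', 'scene') (array([ 0.5337, -0.2511, -0.2566]), np.float64(21.14))
Y ('top',) (array([0.4963, 0.2233, 0.346 ]), np.float64(7.38))
Y ('scene',) (array([0.4928, 0.2234, 0.3454]), np.float64(15.11))
Y ('top', 'scene') (array([0.4935, 0.2229, 0.3481]), np.float64(21.58))
jar [0.66714162 0.22901063 0.072     ] blk [ 0.68600657 -0.2285201   0.09      ]
```

```bash
python3 -c "
import cv2,numpy as np
a=cv2.imread('pics/ot.png');b=cv2.imread('pics/os.png');print(a.shape,b.shape)
b=cv2.resize(b[:, :],None,fx=1,fy=1)
cv2.imwrite('pics/ot2.png',a)"
```

```text
(390, 750, 3) (640, 760, 3)
```

View pics/ot.png

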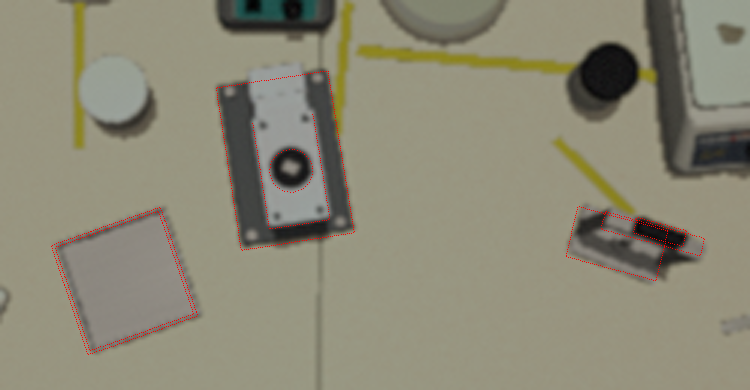

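View pics/os.png

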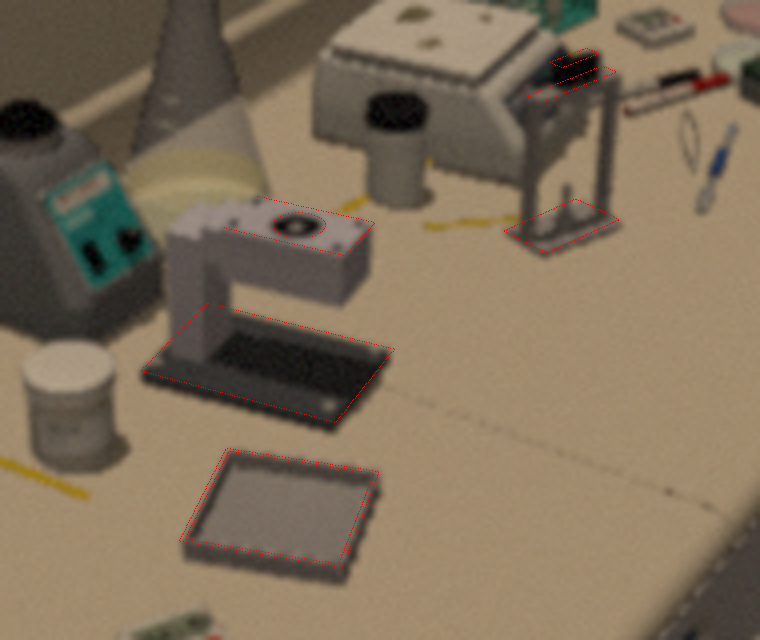

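```bash
cat > t.py <<'E'
from h import *
from scipy.optimize import differential_evolution as DE
ims={c:cv2.imread(f"pics/{c}0.png")[:,:,::-1].copy() for c in("top","scene")}
B=np.array([(x,y,z) for x in(-.007,.007) for y in(-.022,.022) for z in(.140,.163)])
W={"top":(375,215,425,240),"scene":(325,145,360,170)};k=8
H={}
for c,(x0,y0,x1,y1) in W.items():
    g=cv2.resize(cv2.cvtColor(ims[c],cv2.COLOR_RGB2GRAY)[y0:y1,x0:x1],None,fx=k,fy=k,interpolation=2);H[c]=g<50
    n,l,st,ce=cv2.connectedComponentsWithStats(H[c].astype(np.uint8));j=1+st[1:,4].argmax();H[c]=l==j
    print(c,g.min(),ce[j]/k+[x0,y0]-.5+.5/k,st[j,4]/k**2)
def cost(x,cs):
    R=cv2.Rodrigues(np.array([0,0,x[2]]))[0];S=0
    for i,c in enumerate(cs):
        x0,y0,_,_=W[c];q=(proj(c,B@R.T+[x[0],x[1],0])-[x0,y0]+.5)*k
        m=np.zeros(H[c].shape,np.uint8);cv2.fillConvexPoly(m,cv2.convexHull(q.astype(np.int32)),1);m=m>0
        S+=(m&H[c]).sum()/(m|H[c]).sum()
    return -S
for cs in(["top"],["scene"],["top","scene"]):
    r=DE(cost,[(.51,.56),(-.28,-.22),(-.7,-.1)],args=(cs,),popsize=15,maxiter=80,seed=2);print(cs,r.x.round(4),-r.fun)
# foot+bars with yaw
for cs in(["top"],["scene"],["top","scene"]):
    print(cs,fit({c:ims[c] for c in cs},TOOL,(.532,-.25,-.42),.012,.12))
E
python3 t.py
```

```text
top 9 [400.09230512 229.45268915] 122.671875
scene 0 [341.43928265 157.50225307] 118.328125
['top'] [ 0.5309 -0.2534 -0.3751] 0.6345545463822839
['scene'] [ 0.5361 -0.2488 -0.6516] 0.7877459113534013
['top', 'scene'] [ 0.5338 -0.2507 -0.4968] 1.3334553287076594
['top'] (array([ 0.5332, -0.2517, -0.3001]), np.float64(11.61))
['scene'] (array([ 0.5266, -0.2448, -0.4473]), np.float64(10.13))
['top', 'scene'] (array([ 0.533 , -0.2506, -0.3   ]), np.float64(20.98))
```

```bash
cat > p.py <<'E'
import sys,numpy as np
from rig import bot
from scipy.spatial.transform import Rotation as R
# usage: p.py x y z angdeg n   (ang = world heading of tool y, tool down)
x,y,z,a,n=[float(v) for v in sys.argv[1:6]];n=int(n)
s=bot.get_state();p=s["tcp_pos"];r=R.from_rotvec(s["eef_rot"]);a=np.radians(a)
Y=np.array([np.cos(a),np.sin(a),0]);Z=np.array([0,0,-1.]);T=R.from_matrix(np.c_[np.cross(Y,Z),Y,Z])
d=(T*r.inv()).as_rotvec();t=np.array([x,y,z])
print("t",round(s["time_s"],2),"p",p.round(4),"yang",np.degrees(np.arctan2(*r.as_matrix()[1::-1,1])).round(2),"F",s["contact_force"].round(1),"tq",s["ft_torque"].round(2),"w",round(s["width"],4),"g",round(s["grip_force"],1))
rows=[]
for i in range(n):
    q=R.from_rotvec(d*i/n)*r
    rows.append(" ".join("%.4f"%v for v in np.r_[q.inv().apply((t-p)/n),q.inv().apply(d/n)]))
print("; ".join(rows))
E
python3 p.py .532 -.251 .22 162.2 8
```

```text
t 1.1 p [ 0.2818 -0.5578  0.2226] yang 116.8 F [ 1.  -0.9  0.4] tq [0.06 0.01 0.01] w 0.0868 g 0.0
-0.0452 0.0201 0.0003 -0.0000 0.0000 -0.0990; -0.0470 0.0156 0.0003 -0.0000 0.0000 -0.0990; -0.0483 0.0108 0.0003 -0.0000 0.0000 -0.0990; -0.0491 0.0060 0.0003 -0.0000 0.0000 -0.0990; -0.0495 0.0011 0.0003 -0.0000 0.0000 -0.0990; -0.0493 -0.0038 0.0003 -0.0000 0.0000 -0.0990; -0.0487 -0.0086 0.0003 -0.0000 0.0000 -0.0990; -0.0476 -0.0134 0.0003 -0.0000 0.0000 -0.0990
```

>>> move_arm --moves "-0.045 0.020 0 0 0 -0.099; -0.047 0.0156 0 0 0 -0.099; -0.048 0.011 0 0 0 -0.099; -0.049 0.006 0 0 0 -0.099; -0.0495 0.001 0 0 0 -0.099; -0.049 -0.004 0 0 0 -0.099; -0.0487 -0.0086 0 0 0 -0.099; -0.0476 -0.0134 0 0 0 -0.099" --gripper 1

```text
time_s: 2.1
tcp_pos: [0.5325, -0.2505, 0.2228]
eef_rot: [-1.855, 2.535, -0.001]
contact_force: [0.1, -0.9, -0.3]
width: 0.0872
grip_force: 0.0
```

```bash
python3 p.py .532 -.251 .141 162.2 4
```

```text
t 2.1 p [ 0.5325 -0.2505  0.2228] yang 162.38 F [ 0.1 -0.9 -0.3] tq [-0.03  0.02  0.01] w 0.0872 g 0.0
0.0002 0.0001 0.0204 -0.0001 -0.0000 0.0008; 0.0002 0.0001 0.0204 -0.0001 -0.0000 0.0008; 0.0002 0.0001 0.0204 -0.0001 -0.0000 0.0008; 0.0002 0.0001 0.0204 -0.0001 -0.0000 0.0008
```

>>> move_arm --moves "0 0 0.02 0 0 0; 0 0 0.02 0 0 0; 0 0 0.02 0 0 0; 0 0 0.0215 0 0 0; 0 0 0 0 0 0"

```text
time_s: 2.72
tcp_pos: [0.5304, -0.2516, 0.1394]
eef_rot: [1.849, -2.537, -0.005]
contact_force: [0.4, 0.9, -0.4]
width: 0.0872
grip_force: 0.0
```

>>> move_arm --moves "0 0 0 0 0 0; 0 0 0 0 0 0; 0 0 0 0 0 0; 0 0 0 0 0 0; 0 0 0 0 0 0; 0 0 0 0 0 0; 0 0 0 0 0 0; 0 0 0 0 0 0" --gripper -1 --squeeze 10

```text
time_s: 3.72
tcp_pos: [0.5317, -0.2519, 0.1411]
eef_rot: [-1.851, 2.539, -0.0]
contact_force: [0.2, -0.6, -0.0]
width: 0.0148
grip_force: 0.5
```

Run:
```python
from h import *
s=bot.get_state();print(s["width"],s["grip_force"],s["contact_force"],s["ft_torque"],s["tcp_pos"])
o=[]
for c,(x0,y0,x1,y1) in {"top":(340,190,440,265),"scene":(300,135,400,210)}.items():
    im=bot.capture(c);cv2.imwrite(f"pics/{c}1.png",im[:,:,::-1]);o.append(cv2.resize(im[y0:y1,x0:x1,::-1],None,fx=4,fy=4,interpolation=2))
cv2.imwrite("pics/g1.png",np.hstack(o))
```

```text
0.014805454051559636 0.49543746914082476 [ 0.19150789 -0.61175646 -0.00232073] [ 0.00307105 -0.06542061 -0.00511394] [ 0.53172637 -0.25189509  0.14106373]
```

View pics/g1.png

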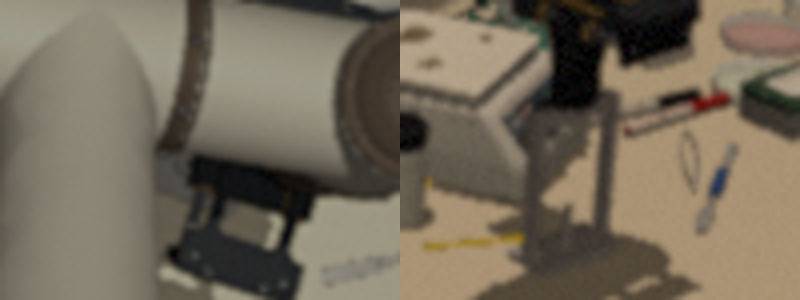

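>>> move_arm --moves "0 0 0 0 0 0; 0 0 0 0 0 0; 0 0 0 0 0 0; 0 0 0 0 0 0; 0 0 -0.01 0 0 0; 0 0 -0.02 0 0 0; 0 0 -0.01 0 0 0; 0 0 0 0 0 0" --squeeze 60

```text
time_s: 4.82
tcp_pos: [0.5319, -0.2519, 0.1816]
eef_rot: [-1.85, 2.538, -0.002]
contact_force: [0.2, 0.6, -4.6]
width: 0.0134
grip_force: 60.0
```

```bash
python3 p.py .442 .042 .172 189.5 8
```

```text
t 4.83 p [ 0.5319 -0.2519  0.1816] yang 162.17 F [ 0.2  0.6 -4.6] tq [0.02 0.07 0.01] w 0.0134 g 60.0
-0.0315 0.0220 0.0012 -0.0002 0.0000 -0.0596; -0.0328 0.0200 0.0012 -0.0002 0.0000 -0.0596; -0.0339 0.0180 0.0012 -0.0002 0.0000 -0.0596; -0.0349 0.0160 0.0012 -0.0002 0.0000 -0.0596; -0.0358 0.0139 0.0012 -0.0002 0.0000 -0.0596; -0.0366 0.0117 0.0012 -0.0002 0.0000 -0.0596; -0.0372 0.0095 0.0012 -0.0002 0.0000 -0.0596; -0.0377 0.0073 0.0012 -0.0002 0.0000 -0.0596
```

>>> move_arm --moves "-0.0315 0.022 0.0012 0 0 -0.06; -0.0328 0.020 0.0012 0 0 -0.06; -0.034 0.018 0.0012 0 0 -0.06; -0.035 0.016 0.0012 0 0 -0.06; -0.036 0.014 0.0012 0 0 -0.06; -0.0366 0.0117 0.0012 0 0 -0.06; -0.037 0.0095 0.0012 0 0 -0.06; -0.0377 0.0073 0.0012 0 0 -0.056"

```text
time_s: 5.82
tcp_pos: [0.4401, 0.043, 0.1708]
eef_rot: [2.398, -2.029, -0.001]
contact_force: [0.2, 0.6, -4.4]
width: 0.0133
grip_force: 60.0
```

```bash
python3 p.py .442 .042 .172 189.5 1
python3 - <<'E'
from h import *
o=[]
for c,(x0,y0,x1,y1) in {"top":(230,160,330,285),"scene":(220,150,320,275)}.items():
    im=bot.capture(c);cv2.imwrite(f"pics/{c}2.png",im[:,:,::-1]);o.append(cv2.resize(im[y0:y1,x0:x1,::-1],None,fx=4,fy=4,interpolation=2))
cv2.imwrite("pics/g2.png",np.hstack(o))
E
```

```text
t 5.83 p [0.4401 0.043  0.1708] yang -170.46 F [ 0.2  0.6 -4.4] tq [ 0.06  0.06 -0.01] w 0.0133 g 60.0
0.0012 -0.0017 -0.0012 0.0010 0.0001 0.0007
```

View pics/g2.png

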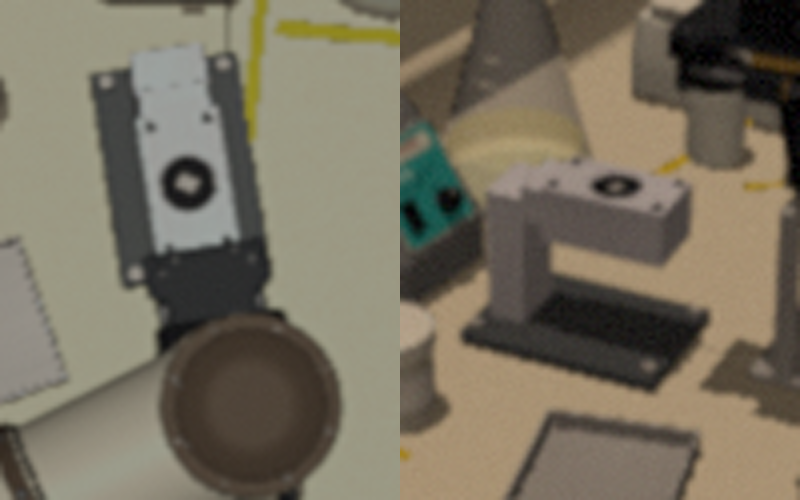

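>>> move_arm --moves "0.0012 -0.02 0 0 0 0; 0 -0.02 0 0 0 0; 0 -0.02 0 0 0 0; 0 -0.02 0 0 0 0; 0 -0.02 0 0 0 0; 0 -0.02 0 0 0 0; 0 -0.012 0 0 0 0; 0 0 0 0 0 0"

```text
time_s: 6.92
tcp_pos: [0.5717, 0.0622, 0.1706]
eef_rot: [2.395, -2.031, -0.001]
contact_force: [-1.1, -0.4, -4.2]
width: 0.0135
grip_force: 60.0
```

>>> move_arm --moves "0.003 0 0 0 0 0; 0.003 0 0 0 0 0; 0.001 0 0 0 0 0; 0.001 0 0 0 0 0; 0 0 0 0 0 0"

```text
time_s: 7.55
tcp_pos: [0.5727, 0.0549, 0.1716]
eef_rot: [-2.397, 2.031, 0.001]
contact_force: [-0.5, 0.9, -2.4]
width: 0.0137
grip_force: 60.0
```

>>> move_arm --moves "0.001 0 0 0 0 0; 0 0 0 0 0 0"

```text
time_s: 7.8
tcp_pos: [0.5727, 0.0546, 0.1714]
eef_rot: [-2.396, 2.03, 0.002]
contact_force: [-2.2, 4.6, -2.5]
width: 0.0134
grip_force: 60.0
```

>>> move_arm --moves "0.001 0 0 0 0 0; 0 0 0 0 0 0"

```text
time_s: 8.05
tcp_pos: [0.5728, 0.0544, 0.1713]
eef_rot: [-2.396, 2.029, 0.003]
contact_force: [-2.5, 6.1, -2.6]
width: 0.0136
grip_force: 60.0
```

>>> move_arm --moves "0.001 0 0 0 0 0; 0 0 0 0 0 0"

```text
time_s: 8.3
tcp_pos: [0.5728, 0.0542, 0.1712]
eef_rot: [-2.395, 2.029, 0.005]
contact_force: [-3.4, 8.8, -2.1]
width: 0.0139
grip_force: 60.0
```

>>> move_arm --moves "-0.004 0 0 0 0 0; -0.006 0 0 0 0 0; -0.006 0 0 0 0 0; -0.004 0 0 0 0 0; -0.002 0 0 0 0 0; 0 0 0 0 0 0; 0 0 0 0 0 0"

```text
time_s: 9.18
tcp_pos: [0.5698, 0.0732, 0.1715]
eef_rot: [2.397, -2.031, 0.0]
contact_force: [-0.4, -0.5, -3.1]
width: 0.0136
grip_force: 60.0
```

>>> move_arm --moves "-0.001 0 0 0 0 0; 0 0 0 0 0 0"

```text
time_s: 9.43
tcp_pos: [0.5696, 0.0743, 0.1715]
eef_rot: [-2.397, 2.031, -0.0]
contact_force: [0.0, 0.3, -4.0]
width: 0.0135
grip_force: 60.0
```

>>> move_arm --moves "-0.001 0 0 0 0 0; 0 0 0 0 0 0"

```text
time_s: 9.68
tcp_pos: [0.5694, 0.0754, 0.1715]
eef_rot: [-2.397, 2.031, -0.0]
contact_force: [0.2, 0.3, -4.9]
width: 0.0135
grip_force: 60.0
```

>>> move_arm --moves "-0.001 0 0 0 0 0; 0 0 0 0 0 0"

```text
time_s: 9.93
tcp_pos: [0.5693, 0.0764, 0.1715]
eef_rot: [-2.397, 2.031, 0.0]
contact_force: [-0.3, -0.5, -3.3]
width: 0.0134
grip_force: 60.0
```

>>> move_arm --moves "-0.001 0 0 0 0 0; 0 0 0 0 0 0"

```text
time_s: 10.18
tcp_pos: [0.5691, 0.0769, 0.1714]
eef_rot: [2.397, -2.03, 0.001]
contact_force: [1.0, -2.2, -5.1]
width: 0.0136
grip_force: 60.0
```

>>> move_arm --moves "-0.001 0 0 0 0 0; 0 0 0 0 0 0"

```text
time_s: 10.42
tcp_pos: [0.569, 0.0772, 0.1713]
eef_rot: [2.396, -2.03, 0.002]
contact_force: [2.3, -6.2, -5.5]
width: 0.0136
grip_force: 60.0
```

>>> move_arm --moves "0.005 0 0 0 0 0; 0.005 0 0 0 0 0; 0.0027 -0.003 0 0 0 0; 0 0 -0.005 0 0 0; 0 0 -0.005 0 0 0; 0 0 0 0 0 0; 0 0 0 0 0 0"

```text
time_s: 11.3
tcp_pos: [0.5739, 0.0663, 0.1815]
eef_rot: [-2.397, 2.031, 0.0]
contact_force: [0.1, 0.7, -4.3]
width: 0.0133
grip_force: 60.0
```

>>> move_arm --moves "0 0 -0.001 0 0 0; 0 0 -0.001 0 0 0; 0 0 0 0 0 0"

```text
time_s: 11.68
tcp_pos: [0.5741, 0.0663, 0.1835]
eef_rot: [-2.397, 2.031, -0.0]
contact_force: [-0.5, -0.0, -3.7]
width: 0.0131
grip_force: 60.0
```

>>> move_arm --moves "0 0 -0.001 0 0 0; 0 0 -0.001 0 0 0; 0 0 0 0 0 0"

```text
time_s: 12.05
tcp_pos: [0.5739, 0.0662, 0.1851]
eef_rot: [2.397, -2.031, -0.0]
contact_force: [0.9, 0.8, -5.9]
width: 0.0136
grip_force: 60.0
```

>>> move_arm --moves "0 0 -0.001 0 0 0; 0 0 0 0 0 0"

```text
time_s: 12.3
tcp_pos: [0.5737, 0.0662, 0.1853]
eef_rot: [2.396, -2.031, -0.002]
contact_force: [2.0, -0.2, -11.7]
width: 0.0135
grip_force: 60.0
```

>>> move_arm --moves "0 0 -0.001 0 0 0; 0 0 0 0 0 0"

```text
time_s: 12.55
tcp_pos: [0.5734, 0.0663, 0.1855]
eef_rot: [2.395, -2.031, -0.003]
contact_force: [3.7, -0.3, -20.2]
width: 0.0138
grip_force: 60.1
```

>>> move_arm --moves "0 -0.001 0.0005 0 0 0; 0 -0.001 0 0 0 0; 0 -0.001 0 0 0 0; 0 0 0 0 0 0"

```text
time_s: 13.05
tcp_pos: [0.5748, 0.0663, 0.1855]
eef_rot: [2.393, -2.029, -0.006]
contact_force: [-1.8, -1.0, -22.9]
width: 0.014
grip_force: 60.0
```

>>> move_arm --moves "0 -0.001 0 0 0 0; 0 -0.001 0 0 0 0; 0 -0.001 0 0 0 0; 0 0 0 0 0 0"

```text
time_s: 13.55
tcp_pos: [0.5763, 0.0664, 0.1854]
eef_rot: [2.39, -2.027, -0.009]
contact_force: [-6.5, 0.1, -20.4]
width: 0.0136
grip_force: 60.2
```

>>> move_arm --moves "0 -0.001 0 0 0 0; 0 -0.001 0 0 0 0; 0 -0.001 0 0 0 0; 0 0 0 0 0 0"

```text
time_s: 14.05
tcp_pos: [0.5778, 0.0664, 0.1854]
eef_rot: [2.388, -2.025, -0.012]
contact_force: [-9.9, -1.1, -19.1]
width: 0.0134
grip_force: 60.5
```

>>> move_arm --moves "0 0 0.0012 0 0 0; 0 0 0 0 0 0"

```text
time_s: 14.3
tcp_pos: [0.5795, 0.0667, 0.1854]
eef_rot: [2.391, -2.027, -0.007]
contact_force: [-7.0, -0.9, -15.7]
width: 0.0135
grip_force: 60.3
```

>>> move_arm --moves "0 -0.001 0 0 0 0; 0 -0.001 0 0 0 0; 0 0 0 0 0 0"

```text
time_s: 14.68
tcp_pos: [0.5811, 0.0668, 0.1854]
eef_rot: [2.39, -2.026, -0.008]
contact_force: [-8.8, -0.8, -16.7]
width: 0.0135
grip_force: 60.3
```

>>> move_arm --moves "0 0 0.001 0 0 0; 0 -0.001 0 0 0 0; 0 -0.001 0 0 0 0; 0 0 0 0 0 0"

```text
time_s: 15.18
tcp_pos: [0.5845, 0.0674, 0.1855]
eef_rot: [2.393, -2.027, -0.004]
contact_force: [-7.6, -1.6, -14.8]
width: 0.0133
grip_force: 60.2
```

>>> move_arm --moves "0 -0.001 0 0 0 0; 0 -0.001 0 0 0 0; 0 -0.001 0 0 0 0; 0 0 0 0 0 0"

```text
time_s: 15.68
tcp_pos: [0.5901, 0.0683, 0.1886]
eef_rot: [-2.398, 2.029, -0.004]
contact_force: [-7.4, -1.6, -4.8]
width: 0.0135
grip_force: 60.3
```

>>> move_arm --moves "0 0.001 0 0 0 0; 0 0 0 0 0 0; 0 0 0 0 0 0"

```text
time_s: 16.05
tcp_pos: [0.5897, 0.0683, 0.1888]
eef_rot: [-2.397, 2.028, -0.005]
contact_force: [-6.0, -1.2, -6.5]
width: 0.0134
grip_force: 60.2
```

>>> move_arm --moves "0 0.001 0 0 0 0; 0 0.001 0 0 0 0; 0 0 0 0 0 0; 0 0 0 0 0 0"

```text
time_s: 16.55
tcp_pos: [0.5887, 0.0686, 0.1869]
eef_rot: [-2.394, 2.027, -0.006]
contact_force: [-1.7, -0.1, -2.8]
width: 0.0134
grip_force: 60.0
```

```bash
python3 p.py .590 .068 .189 189.5 1
```

```text
t 16.55 p [0.5887 0.0686 0.1869] yang -170.51 F [-1.7 -0.1 -2.8] tq [-0.34  1.03  0.05] w 0.0134 g 60.0
0.0008 -0.0012 -0.0021 -0.0056 -0.0001 -0.0001
```

>>> move_arm --moves "0 0 -0.001 0 0 0; 0 0 -0.001 0 0 0; 0 0 0 0 0 0; 0 0 0 0 0 0"

```text
time_s: 17.05
tcp_pos: [0.5874, 0.0687, 0.1868]
eef_rot: [-2.396, 2.03, -0.001]
contact_force: [1.0, -0.3, -4.2]
width: 0.0135
grip_force: 60.0
```

>>> move_arm --moves "0 0 -0.001 0 0 0; 0 0 -0.001 0 0 0; 0 0 0 0 0 0; 0 0 0 0 0 0"

```text
time_s: 17.55
tcp_pos: [0.5868, 0.0684, 0.1888]
eef_rot: [-2.397, 2.031, 0.0]
contact_force: [0.1, -0.5, -3.0]
width: 0.0137
grip_force: 60.0
```

>>> move_arm --moves "0 0 -0.001 0 0 0; 0 0 -0.001 0 0 0; 0 0 -0.001 0 0 0; 0 0 -0.001 0 0 0; 0 0 -0.001 0 0 0; 0 0 0 0 0 0"

```text
time_s: 18.3
tcp_pos: [0.5867, 0.0683, 0.1931]
eef_rot: [2.396, -2.031, -0.001]
contact_force: [1.4, -0.2, -7.7]
width: 0.0136
grip_force: 60.0
```

>>> move_arm --moves "0 0 -0.001 0 0 0; 0 0 -0.001 0 0 0; 0 0 -0.001 0 0 0; 0 0 0 0 0 0"

```text
time_s: 18.8
tcp_pos: [0.5866, 0.0684, 0.1963]
eef_rot: [2.396, -2.031, -0.001]
contact_force: [2.4, 0.1, -13.5]
width: 0.0137
grip_force: 60.0
```

>>> move_arm --moves "0 0 -0.002 0 0 0; 0 0 -0.002 0 0 0; 0 0 -0.002 0 0 0; 0 0 -0.002 0 0 0; 0 0 -0.002 0 0 0; 0 0 -0.001 0 0 0; 0 0 0 0 0 0"

```text
time_s: 19.68
tcp_pos: [0.5867, 0.0684, 0.208]
eef_rot: [2.397, -2.031, -0.0]
contact_force: [1.1, -0.1, -11.3]
width: 0.0138
grip_force: 60.0
```

>>> move_arm --moves "0 0 -0.001 0 0 0; 0 0 -0.001 0 0 0; 0 0 -0.001 0 0 0; 0 0 0 0 0 0; 0 0 0 0 0 0"

```text
time_s: 20.3
tcp_pos: [0.5868, 0.0684, 0.2109]
eef_rot: [2.397, -2.031, -0.0]
contact_force: [0.8, -0.0, -12.4]
width: 0.0137
grip_force: 60.0
```

>>> move_arm --moves "0 0 0.006 0 0 0; 0 0 0.007 0 0 0; 0 0 0.007 0 0 0; 0 0 0.007 0 0 0; 0 0 0.007 0 0 0; 0 0 0.006 0 0 0; 0 0 0 0 0 0; 0 0 0 0 0 0"

```text
time_s: 21.3
tcp_pos: [0.5871, 0.0684, 0.171]
eef_rot: [-2.397, 2.03, -0.001]
contact_force: [-0.4, 0.9, -3.8]
width: 0.0134
grip_force: 60.0
```

```bash
python3 p.py .4337 .0417 .1715 189.5 7
```

```text
t 21.3 p [0.5871 0.0684 0.171 ] yang -170.54 F [-0.4  0.9 -3.8] tq [0.02 0.12 0.01] w 0.0134 g 60.0
0.0002 0.0222 -0.0001 -0.0001 -0.0000 -0.0001; 0.0002 0.0222 -0.0001 -0.0001 -0.0000 -0.0001; 0.0002 0.0222 -0.0001 -0.0001 -0.0000 -0.0001; 0.0002 0.0222 -0.0001 -0.0001 -0.0000 -0.0001; 0.0002 0.0222 -0.0001 -0.0001 -0.0000 -0.0001; 0.0001 0.0222 -0.0001 -0.0001 -0.0000 -0.0001; 0.0001 0.0222 -0.0001 -0.0001 -0.0000 -0.0001
```

>>> move_arm --moves "0 0.015 0 0 0 0; 0 0.025 0 0 0 0; 0 0.025 0 0 0 0; 0 0.025 0 0 0 0; 0 0.025 0 0 0 0; 0 0.025 0 0 0 0; 0 0.015 0 0 0 0; 0.02 0 0 0 0 0"

```text
time_s: 22.3
tcp_pos: [0.436, 0.0233, 0.1714]
eef_rot: [-2.398, 2.027, -0.001]
contact_force: [0.6, -0.5, -3.6]
width: 0.0135
grip_force: 60.0
```

```bash
python3 p.py .4337 -.1 .1715 189.5 4
```

```text
t 22.3 p [0.436  0.0233 0.1714] yang -170.41 F [ 0.6 -0.5 -3.6] tq [-0.16 -0.05  0.04] w 0.0135 g 60.0
0.0303 0.0057 -0.0001 -0.0003 0.0001 0.0004; 0.0303 0.0057 -0.0001 -0.0003 0.0001 0.0004; 0.0303 0.0057 -0.0000 -0.0003 0.0001 0.0004; 0.0303 0.0057 -0.0000 -0.0003 0.0001 0.0004
```

>>> move_arm --moves "0.03 0.005 0 0 0 0; 0.03 0.005 0 0 0 0; 0.03 0.005 0 0 0 0; 0.02 0 0.007 0 0 0; 0 0 0.01 0 0 0; 0 0 0.01 0 0 0; 0 0 0 0 0 0; 0 0 0 0 0 0"

```text
time_s: 23.3
tcp_pos: [0.4408, -0.0873, 0.1439]
eef_rot: [-2.398, 2.029, -0.001]
contact_force: [-0.0, 0.1, -3.9]
width: 0.013
grip_force: 60.0
```

>>> move_arm --moves "0 0 0.001 0 0 0; 0 0 0.001 0 0 0; 0 0 0 0 0 0; 0 0 0 0 0 0"

```text
time_s: 23.8
tcp_pos: [0.4405, -0.0878, 0.1418]
eef_rot: [-2.397, 2.031, -0.0]
contact_force: [-0.3, -0.3, -3.9]
width: 0.0137
grip_force: 60.0
```

>>> move_arm --moves "0 0 0.0007 0 0 0; 0 0 0 0 0 0; 0 0 0 0 0 0"

```text
time_s: 24.18
tcp_pos: [0.4406, -0.0878, 0.1413]
eef_rot: [-2.397, 2.031, -0.0]
contact_force: [-0.4, 1.2, -1.1]
width: 0.0133
grip_force: 60.0
```

>>> move_arm --moves "0 0 0.0005 0 0 0; 0 0 0 0 0 0; 0 0 0 0 0 0"

```text
time_s: 24.55
tcp_pos: [0.4408, -0.0877, 0.1412]
eef_rot: [-2.397, 2.03, -0.001]
contact_force: [-1.9, 1.9, 5.8]
width: 0.0135
grip_force: 60.0
```

>>> move_arm --moves "0 0 -0.0005 0 0 0; 0 0 0 0 0 0; 0 0 0 0 0 0; 0 0 0 0 0 0; 0 0 0 0 0 0; 0 0 0 0 0 0" --gripper 0.3

```text
time_s: 25.3
tcp_pos: [0.4405, -0.0878, 0.141]
eef_rot: [-2.397, 2.031, -0.0]
contact_force: [0.8, 0.5, 0.4]
width: 0.0553
grip_force: 0.0
```

>>> move_arm --moves "0 0 -0.02 0 0 0; 0 0 -0.03 0 0 0; 0 0 -0.03 0 0 0; 0 0 -0.02 0 0 0; 0 0 0 0 0 0"

```text
time_s: 25.92
tcp_pos: [0.4414, -0.0877, 0.2424]
eef_rot: [-2.395, 2.029, -0.004]
contact_force: [-0.3, 0.5, -0.2]
width: 0.0562
grip_force: 0.0
```

```bash
python3 p.py .5902 .0692 .23 189.5 8
python3 - <<'E'
from h import *
o=[]
for c,(x0,y0,x1,y1) in {"top":(230,160,330,285),"scene":(220,150,320,275)}.items():
    im=bot.capture(c);cv2.imwrite(f"pics/{c}3.png",im[:,:,::-1]);o.append(cv2.resize(im[y0:y1,x0:x1,::-1],None,fx=4,fy=4,interpolation=2))
cv2.imwrite("pics/g3.png",np.hstack(o))
E
```

```text
t 25.93 p [ 0.4414 -0.0877  0.2424] yang -170.54 F [-0.3  0.5 -0.2] tq [0.04 0.1  0.02] w 0.0562 g 0.0
-0.0163 -0.0216 0.0016 -0.0005 -0.0000 -0.0001; -0.0163 -0.0216 0.0016 -0.0005 -0.0000 -0.0001; -0.0163 -0.0216 0.0016 -0.0005 -0.0000 -0.0001; -0.0163 -0.0216 0.0016 -0.0005 -0.0000 -0.0001; -0.0163 -0.0216 0.0016 -0.0005 -0.0000 -0.0001; -0.0163 -0.0216 0.0016 -0.0005 -0.0000 -0.0001; -0.0163 -0.0216 0.0016 -0.0005 -0.0000 -0.0001; -0.0163 -0.0216 0.0016 -0.0005 -0.0000 -0.0001
```

View pics/g3.png

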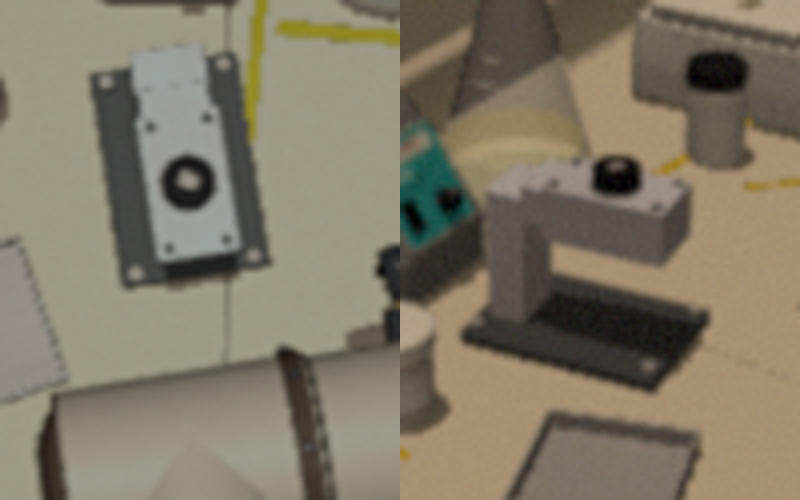

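Run:
```python
from h import *
im=cv2.imread("pics/top3.png");g=cv2.resize(cv2.cvtColor(im,cv2.COLOR_BGR2GRAY)[185:225,255:300],None,fx=8,fy=8,interpolation=2)
m=(g<70).astype(np.uint8);n,l,st,ce=cv2.connectedComponentsWithStats(m)
for j in range(1,n):
    if st[j,4]>3000:
        u,v=st[j,0]+st[j,2]/2,st[j,1]+st[j,3]/2;print(ce[j],st[j],plane("top",u/8+255-.5,v/8+185-.5,.149).round(4))
for z in(0,.1,.2):print("mixer front",plane("top",150+360/2.96,140+60/2.96,z).round(3))
```

```text
[ 49.68569589 151.52226634] [    0     0   104   320 18638] [0.5899 0.1078 0.149 ]
[284.58763931 146.23378926] [ 236    0   92  298 7896] [0.5943 0.0325 0.149 ]
[176.07675309 166.78889216] [ 125  113  102  105 6788] [0.5885 0.0672 0.149 ]
mixer front [0.74 0.08 0.  ]
mixer front [0.719 0.081 0.1  ]
mixer front [0.697 0.081 0.2  ]
```

```bash
python3 p.py .589 .0672 .2 189.5 8
```

```text
t 26.02 p [ 0.4399 -0.0877  0.2402] yang -170.56 F [-0.1  0.1 -0.6] tq [ 0.01  0.11 -0.03] w 0.0567 g 0.0
-0.0160 -0.0216 0.0050 0.0001 0.0001 -0.0001; -0.0160 -0.0216 0.0050 0.0001 0.0001 -0.0001; -0.0160 -0.0216 0.0050 0.0001 0.0001 -0.0001; -0.0160 -0.0216 0.0050 0.0001 0.0001 -0.0001; -0.0160 -0.0216 0.0050 0.0001 0.0001 -0.0001; -0.0160 -0.0216 0.0050 0.0001 0.0001 -0.0001; -0.0160 -0.0216 0.0050 0.0001 0.0001 -0.0001; -0.0160 -0.0216 0.0050 0.0001 0.0001 -0.0001
```

>>> move_arm --moves "-0.018 -0.025 0 0 0 0; -0.018 -0.025 0 0 0 0; -0.018 -0.025 0.005 0 0 0; -0.018 -0.025 0.01 0 0 0; -0.018 -0.025 0.01 0 0 0; -0.018 -0.025 0.01 0 0 0; -0.020 -0.023 0.005 0 0 0; 0 0 0 0 0 0"

```text
time_s: 27.02
tcp_pos: [0.59, 0.0679, 0.198]
eef_rot: [2.395, -2.027, -0.004]
contact_force: [-0.3, -1.0, -0.1]
width: 0.0565
grip_force: 0.0
```

```bash
python3 p.py .589 .0672 .137 189.5 4
```

```text
t 27.02 p [0.59   0.0679 0.198 ] yang -170.47 F [-0.3 -1.  -0.1] tq [-0.01  0.17  0.01] w 0.0565 g 0.0
0.0001 0.0002 0.0153 0.0012 -0.0002 0.0001; 0.0001 0.0002 0.0153 0.0012 -0.0002 0.0001; 0.0001 0.0002 0.0153 0.0012 -0.0002 0.0001; 0.0001 0.0003 0.0153 0.0012 -0.0002 0.0001
```

>>> move_arm --moves "0.0005 0.001 0.02 0 0 0; 0 0 0.02 0 0 0; 0 0 0.012 0 0 0; 0 0 0.006 0 0 0; 0 0 0 0 0 0; 0 0 0 0 0 0"

```text
time_s: 27.78
tcp_pos: [0.5896, 0.0663, 0.1438]
eef_rot: [-2.396, 2.03, -0.001]
contact_force: [0.5, 0.0, 0.7]
width: 0.0566
grip_force: 0.0
```

>>> move_arm --moves "0 0 0.003 0 0 0; 0 0 0.003 0 0 0; 0 0 0 0 0 0; 0 0 0 0 0 0"

```text
time_s: 28.28
tcp_pos: [0.5892, 0.0662, 0.1371]
eef_rot: [2.397, -2.031, 0.0]
contact_force: [0.5, -0.0, 0.3]
width: 0.0565
grip_force: 0.0
```

>>> move_arm --moves "0 0 0 0 0 0; 0 0 0 0 0 0; 0 0 0 0 0 0; 0 0 0 0 0 0; 0 0 0 0 0 0" --gripper -1 --squeeze 10

```text
time_s: 28.9
tcp_pos: [0.5881, 0.0659, 0.137]
eef_rot: [2.395, -2.03, -0.002]
contact_force: [-3.8, -0.9, 2.6]
width: 0.0355
grip_force: 10.0
```

>>> move_arm --moves "0 0.001 0 0 0 0; 0 0 0 0 0 0; 0 0 0 0 0 0; 0 0 0 0 0 0" --squeeze 45

```text
time_s: 29.4
tcp_pos: [0.588, 0.066, 0.137]
eef_rot: [2.397, -2.031, -0.0]
contact_force: [-3.9, -0.1, 2.9]
width: 0.0348
grip_force: 45.0
```

>>> move_arm --moves "0 0 -0.001 0 0 0; 0 0 -0.001 0 0 0; 0 0 -0.001 0 0 0; 0 0 0 0 0 0"

```text
time_s: 29.9
tcp_pos: [0.5881, 0.0661, 0.1394]
eef_rot: [2.396, -2.031, -0.001]
contact_force: [-0.3, 0.8, -6.9]
width: 0.0347
grip_force: 45.0
```

>>> move_arm --moves "0 0 -0.0015 0 0 0; 0 0 -0.0015 0 0 0; 0 0 -0.0015 0 0 0; 0 0 -0.0015 0 0 0; 0 0 -0.0015 0 0 0; 0 0 -0.0015 0 0 0; 0 0 -0.0015 0 0 0; 0 0 0 0 0 0"

```text
time_s: 30.9
tcp_pos: [0.5894, 0.0664, 0.1519]
eef_rot: [-2.395, 2.029, -0.003]
contact_force: [0.2, 0.2, -0.5]
width: 0.035
grip_force: 45.0
```

>>> move_arm --moves "0 0 -0.002 0 0 0; 0 0 -0.003 0 0 0; 0 0 -0.005 0 0 0; 0 0 -0.01 0 0 0; 0 0 -0.01 0 0 0; 0 0 -0.01 0 0 0; 0 0 0 0 0 0; 0 0 0 0 0 0"

```text
time_s: 31.9
tcp_pos: [0.588, 0.0661, 0.1904]
eef_rot: [2.397, -2.031, -0.001]
contact_force: [-0.3, 0.3, 0.2]
width: 0.0344
grip_force: 45.0
```

```bash
python3 p.py .494 .223 .19 189.5 8;python3 - <<'E'
from h import *
o=[]
for c,(x0,y0,x1,y1) in {"top":(190,160,330,285),"scene":(240,130,300,255)}.items():
    im=bot.capture(c);cv2.imwrite(f"pics/{c}4.png",im[:,:,::-1]);o.append(cv2.resize(im[y0:y1,x0:x1,::-1],None,fx=4,fy=4,interpolation=2))
cv2.imwrite("pics/g4.png",np.hstack(o))
E
```

```text
t 31.9 p [0.588  0.0661 0.1904] yang -170.55 F [-0.3  0.3  0.2] tq [ 0.02  0.12 -0.01] w 0.0344 g 45.0
-0.0213 0.0084 0.0001 0.0000 0.0000 -0.0001; -0.0213 0.0084 0.0001 0.0000 0.0000 -0.0001; -0.0213 0.0084 0.0001 0.0000 0.0000 -0.0001; -0.0213 0.0084 0.0001 0.0000 0.0000 -0.0001; -0.0213 0.0084 0.0001 0.0000 0.0000 -0.0001; -0.0213 0.0084 0.0001 0.0000 0.0000 -0.0001; -0.0213 0.0084 0.0001 0.0000 0.0000 -0.0001; -0.0213 0.0084 0.0000 0.0000 0.0000 -0.0001
```

View pics/g4.png

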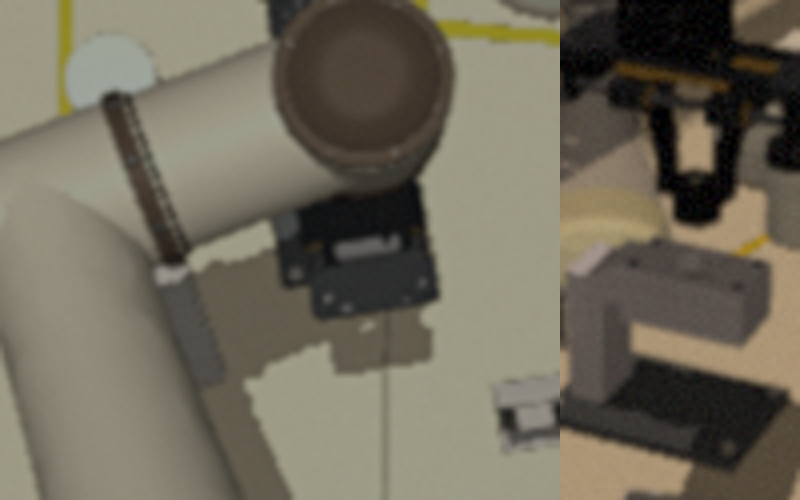

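>>> move_arm --moves "-0.01 0.004 0 0 0 0; -0.025 0.01 0 0 0 0; -0.03 0.012 0 0 0 0; -0.03 0.012 0 0 0 0; -0.03 0.012 0.01 0 0 0; -0.025 0.01 0.02 0 0 0; -0.02 0.0075 0.03 0 0 0; 0 0 0.02 0 0 0"

```text
time_s: 33.0
tcp_pos: [0.4921, 0.2239, 0.1093]
eef_rot: [2.398, -2.027, -0.001]
contact_force: [-0.3, -0.0, -0.6]
width: 0.0346
grip_force: 45.0
```

```bash
python3 p.py .494 .223 .035 189.5 5
```

```text
t 33.0 p [0.4921 0.2239 0.1093] yang -170.4 F [-0.3 -0.  -0.6] tq [-0.02  0.08 -0.02] w 0.0346 g 45.0
0.0002 -0.0004 0.0149 0.0003 -0.0001 0.0003; 0.0002 -0.0004 0.0149 0.0003 -0.0001 0.0003; 0.0002 -0.0004 0.0149 0.0003 -0.0001 0.0003; 0.0002 -0.0003 0.0149 0.0003 -0.0001 0.0003; 0.0002 -0.0003 0.0149 0.0003 -0.0001 0.0003
```

>>> move_arm --moves "0 0 0.015 0 0 0; 0 0 0.02 0 0 0; 0 0 0.02 0 0 0; 0 0 0.015 0 0 0; 0 0 0.008 0 0 0; 0 0 0 0 0 0; 0 0 0 0 0 0"

```text
time_s: 33.88
tcp_pos: [0.4942, 0.223, 0.0332]
eef_rot: [-2.396, 2.03, -0.001]
contact_force: [-0.6, 0.0, -0.8]
width: 0.0345
grip_force: 45.0
```

>>> move_arm --moves "0 0 0.002 0 0 0; 0 0 0.002 0 0 0; 0 0 0 0 0 0; 0 0 0 0 0 0"

```text
time_s: 34.38
tcp_pos: [0.4937, 0.2227, 0.0286]
eef_rot: [-2.397, 2.031, -0.0]
contact_force: [0.4, 0.4, -0.3]
width: 0.0348
grip_force: 45.0
```

>>> move_arm --moves "0 0 0.002 0 0 0; 0 0 0.002 0 0 0; 0 0 0 0 0 0; 0 0 0 0 0 0"

```text
time_s: 34.88
tcp_pos: [0.4937, 0.2227, 0.0245]
eef_rot: [2.397, -2.031, -0.0]
contact_force: [-0.2, -0.0, -0.7]
width: 0.0348
grip_force: 45.0
```

>>> move_arm --moves "0 0 0.001 0 0 0; 0 0 0.001 0 0 0; 0 0 0 0 0 0; 0 0 0 0 0 0"

```text
time_s: 35.38
tcp_pos: [0.4937, 0.2227, 0.0225]
eef_rot: [2.397, -2.031, -0.0]
contact_force: [0.2, -0.1, -0.1]
width: 0.0347
grip_force: 45.0
```

>>> move_arm --moves "0 0 0.001 0 0 0; 0 0 0 0 0 0; 0 0 0 0 0 0"

```text
time_s: 35.75
tcp_pos: [0.4937, 0.2227, 0.0215]
eef_rot: [2.397, -2.031, -0.0]
contact_force: [-0.9, -0.9, -0.8]
width: 0.0346
grip_force: 45.0
```

>>> move_arm --moves "0 0 0.001 0 0 0; 0 0 0 0 0 0; 0 0 0 0 0 0"

```text
time_s: 36.12
tcp_pos: [0.4937, 0.2227, 0.0205]
eef_rot: [2.397, -2.031, -0.0]
contact_force: [0.5, -0.1, -0.0]
width: 0.0348
grip_force: 45.0
```

>>> move_arm --moves "0 0 0.0007 0 0 0; 0 0 0 0 0 0; 0 0 0 0 0 0"

```text
time_s: 36.5
tcp_pos: [0.4937, 0.2227, 0.0205]
eef_rot: [-2.397, 2.031, -0.0]
contact_force: [-2.2, -0.3, 4.9]
width: 0.0346
grip_force: 45.0
```

>>> move_arm --moves "0 0 0 0 0 0; 0 0 0 0 0 0; 0 0 0 0 0 0; 0 0 0 0 0 0" --squeeze 5

```text
time_s: 37.0
tcp_pos: [0.4937, 0.2227, 0.0204]
eef_rot: [-2.397, 2.03, -0.0]
contact_force: [-2.3, -0.6, 5.4]
width: 0.0357
grip_force: 5.0
```

>>> move_arm --moves "0 0 0 0 0 0; 0 0 0 0 0 0; 0 0 0 0 0 0; 0 0 0 0 0 0; 0 0 0 0 0 0; 0 0 0 0 0 0" --gripper 0.3

```text
time_s: 37.75
tcp_pos: [0.4937, 0.2227, 0.0198]
eef_rot: [2.397, -2.031, -0.0]
contact_force: [-0.3, 0.1, -0.6]
width: 0.0564
grip_force: 0.0
```

>>> move_arm --moves "0 0 -0.01 0 0 0; 0 0 -0.02 0 0 0; 0 0 -0.03 0 0 0; 0 0 -0.04 0 0 0; 0 0 -0.04 0 0 0; 0.05 0 -0.01 0 0 0; 0.05 0 0 0 0 0; 0.05 0 0 0 0 0"

```text
time_s: 38.75
tcp_pos: [0.5185, 0.0735, 0.1711]
eef_rot: [-2.396, 2.029, -0.001]
contact_force: [0.4, -0.2, 0.8]
width: 0.0564
grip_force: 0.0
```

```bash
python3 p.py .494 .223 .035 189.5 1;python3 - <<'E'
from h import *
o=[]
for c,(x0,y0,x1,y1) in {"top":(180,160,340,285),"scene":(225,150,345,300)}.items():
    im=bot.capture(c);a=cv2.resize(im[y0:y1,x0:x1,::-1],None,fx=3,fy=3,interpolation=2);o.append(cv2.copyMakeBorder(a,0,450-a.shape[0],0,max(0,0),0))
cv2.imwrite("pics/g5.png",cv2.resize(np.hstack(o),(798,428)))
E
```

```text
t 38.75 p [0.5185 0.0735 0.1711] yang -170.5 F [ 0.4 -0.2  0.8] tq [-0.05 -0.01  0.  ] w 0.0564 g 0.0
-0.1514 -0.0003 0.1362 -0.0019 0.0005 0.0000
```

View pics/g5.png

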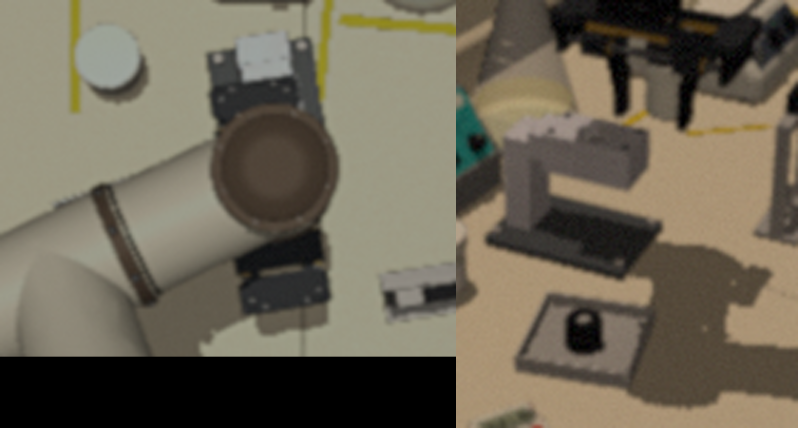

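The specimen stands upright in the middle of the tray, around (583,333) in the picture. The tool stands upright clear of the mould, and the gripper is free of everything, so I'm handing in.

```bash
python3 -c "
from rig import bot
print(bot.finish_job())"
```

```text
the job is handed in; nothing more can be done
None
```

I've handed the job in at about 39 s of the 72 s allowed; the hand-in returned no verdict. The specimen was pushed up about 17 mm, pulled out and set upright in the tray, and the tool stands upright on the worktop clear of the mould.

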